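Refill the canister lane and press the lids home

TASK

Stand the fallen canister up and put it in the vacant place in the tray, centred on the card and square to the lane like its neighbours. Press the lids of all three canisters fully home. Leave the other two canisters standing where they are, and do not disturb the spray can, the jar or the shackle.

Things in the scene. Friction and masses are not known exactly. Their poses are not given: they have to be found in the camera images.
- tray: White-painted wooden tray fixed on the bench, one straight lane for three canisters: 112 mm wide (its x), 300 mm long (its y), 22 mm high outside, walls 7 mm thick, top of the inner floor 7 mm above the bench. Origin under its centre at bench level. The three places lie on its long axis, about 86 mm apart, the middle one at its centre.
- card: Flat brown cardboard square, 66 x 66 mm, 1 mm thick, on the tray's floor: marks the one vacant place in the row. Origin at its centre, on the tray's floor; sides square to the tray.
- tin_a: Square steel canister, one of two that stand in the tray: 54 x 54 mm, 84 mm tall without its lid, about 0.3 kg. Origin at the centre of its base; z runs up to the lid, x and y are square to the sides. A square black lid (50 x 50 mm, 12 mm thick) rides on top.
- tin_b: Square steel canister, the other one that stands in the tray: 54 x 54 mm, 84 mm tall without its lid, about 0.3 kg. Origin at the centre of its base; z runs up to the lid, x and y are square to the sides. A square black lid (50 x 50 mm, 12 mm thick) rides on top.
- tin_c: Square steel canister, lying on one of its sides on the bench in front of the tray at the start (its z axis level, lid end towards the robot's left): 54 x 54 mm, 84 mm tall without its lid, about 0.3 kg. Origin at the centre of its base; z runs up to the lid, x and y are square to the sides. A square black lid (50 x 50 mm, 12 mm thick) rides on top.
- lid_a (a joint): Press-on lid of the standing canister tin_a: how far it has been pushed in, 0 = standing 8 mm proud of the canister's rim, 0.008 = fully home (stiff push fit, needs about 6 to 12 N; it stays where it is left).
- lid_b (a joint): Press-on lid of the standing canister tin_b: how far it has been pushed in, 0 = standing 8 mm proud of the canister's rim, 0.008 = fully home (stiff push fit, needs about 6 to 12 N; it stays where it is left).
- lid_c (a joint): Press-on lid of the fallen canister tin_c: how far it has been pushed in, 0 = standing 8 mm proud of the canister's rim, 0.008 = fully home (stiff push fit, needs about 6 to 12 N; it stays where it is left).
- lid_a_top (a point): Centre of the top face of the lid of the standing canister tin_a; 104 mm above the canister's base less the lid's joint value (96 mm when home).
- lid_b_top (a point): Centre of the top face of the lid of the standing canister tin_b; 104 mm above the canister's base less the lid's joint value (96 mm when home).
- lid_c_top (a point): Centre of the top face of the lid of the fallen canister tin_c; 104 mm above the canister's base less the lid's joint value (96 mm when home).
- spray: Bystander: upright spray can, radius 30 mm, 185 mm tall, just off the left end of the tray. Origin at the centre of its base.
- jar: Bystander: round red plastic hardware jar, radius 49 mm, 122 mm tall, just off the right end of the tray. Origin at the centre of its base.
- shackle: Bystander: steel D-shackle lying flat, about 75 x 80 mm, 14 mm high, on the bench to the right of the fallen canister. Origin at its middle, at bench level.

How it is judged (in metres and radians):
At the end, for the whole second after the job is handed in: All three lids are home (pushed in by more than 6.5 of 8 mm); all three canisters stand upright (within 0.08 rad) and still; the fallen one stands on the tray's floor within 14 mm of the card's centre and within 0.2 rad of square to the lane; the other two are within 20 mm of where they stood (value of joint each of lid_a, lid_b, lid_c above 0.0065 m and angle between each of tin_a, tin_b, tin_c's own z axis and vertical below 0.08 rad and distance of each of tin_a, tin_b from where it was at the start of the episode below 0.02 m and horizontal distance between tin_c and card below 0.014 m and z of tin_c in the frame of card between -0.006 and 0.006 m and (angle between the x axis of tin_c and the x axis of tray, either way round below 0.2 rad or angle between the x axis of tin_c and the y axis of tray, either way round below 0.2 rad) and linear speed of each of tin_a, tin_b, tin_c below 0.02 m/s); the robot touches nothing.
It fails at once if the spray can, the jar or the shackle is shifted by more than 25 mm or the can or jar tipped (distance of any of spray, jar, shackle from where it was at the start of the episode above 0.025 m or angle between any of spray, jar's own z axis and vertical above 0.3 rad).
It fails at once if a standing canister is knocked over (angle between any of tin_a, tin_b's own z axis and vertical above 0.6 rad).
It also fails if it takes over 61 s, if anything falls off the work surface, if the arm or the gripper's body presses on something with over 40 N, if the wrist force passes 120 N, or if a joint passes its speed limit or range.

ROBOT

A 6-joint arm with a two-finger parallel gripper is mounted at the origin on the work surface. World frame = base frame: x ahead of the robot, y to its left, z up, the work surface at z = 0. Lengths are in mm, angles in rad, forces in N, time in s.
With the tool pointing down it reaches from about 325 to 875 mm from the base axis. Payload 4.4 kg.
Tool frame: the origin (TCP) lies on the centre line of the jaws, within the pads' length; the fingertips stand ahead of it and the grasp point (between the pads) lies 6 mm ahead of it (ctrl.tcp_to_tips is the z of the fingertips in the tool frame, in mm); z points along the fingers, y is the line along which they close (so a half turn about z gives the same grasp; the last joint's range is limited). The gripper opens to 85 mm and grips with 20 to 120 N. Pads are 22 mm wide; open, the fingers measure 114 mm over their backs; the gripper's body (76 mm by 85 mm) begins 54 mm behind the grasp point. The pads swing forward as they close: fully open they stand 13 mm farther back than shut.
Start: joints at [-1.335, 0.207, 1.542, -0, 1.393, -0.15], TCP at [216.893, -532.527, 256.282] pointing down, gripper open.
Joint ranges: [-2.73, 2.73], [-0.86, 2.22], [0.23, 2.46], [-1.11, 4.25], [0.08, 2.63], [-2.82, 2.82]. Speed limits (rad/s): [2.79, 2.79, 3.14, 3.14, 3.14, 3.14].

INTERFACE

Orientations are given as a 3x3 rotation matrix whose columns are the frame's x, y, z axes.
In Python, from plant import ctrl, sensors, optics gives the robot as it stands. Calls block until the motion is done:
- ctrl.move_ptp(position, orientation): joint-space move of the TCP to a pose.
- ctrl.move_l(position, rot=None, vel=150, threshold=None): straight line of the TCP; rot=None keeps the orientation; vel is the mean speed in mm/s. With threshold (N) it stops when the force on the tool has changed by that much, and returns True; else False.
- ctrl.set_joints(angles): joint-space move.
- ctrl.gripper_to(opening, force=None): finger opening in mm; force is the grip in N (None keeps the last); returns when the fingers have stopped.
- ctrl.hold(seconds).
- ctrl.solve_ik(position, orientation): joint angles nearest the present ones, or None.
- sensors.read_state(): the state.
- optics.grab_frame(name): name is "scene" or "top" or "wrist"; returns (picture, depth): 384x512x3 uint8, red, green, blue; 384x512 float32, mm along the optical axis (not along the pixel's ray), 0 where there is no reading.
- optics.camera_params(name): a dict with "mtx" (3x3 intrinsics, pixels), "R" (3x3) and "t" (3): a world point X has camera coordinates R X + t; the wrist camera has in their place "T_tool_cam" (4x4, takes a point from camera to tool coordinates, whose origin is the TCP and whose axes are the flange's). Camera axes: x right, y down, z forward; pixel columns grow to the right and rows downward; lengths in mm; the calibration is good to about 2 mm. A picture is of the moment at which its call begins: read the wrist's pose just before it. camera_params takes no time and is no camera call.
A pose or a line that the arm cannot do raises ctrl.MotionError and nothing moves.
- ctrl.finish_job(): hands the job in; it is judged then, once.
The state is a dict: "t": time; "q": joint angles; "qvel": joint speeds; "tau": joint torques, N m; "eef_pos": TCP position; "eef_rot": TCP orientation; "force": force on the tool from outside, world axes, zero at the start; "wrist_torque": the same for the moment, N m; "grip_width": finger opening in mm; "grasp_force": force on a finger pad.
Only numpy, scipy, OpenCV 4.12 (cv2) and the standard library are available. Lean on these libraries where they do the work, as an engineer would, in place of code of your own. Each camera call takes 0.05 s, during which the arm holds its last target. There are 200 camera calls.

## Working session

There is one attempt and no reset: what is moved stays moved. The work goes in short steps, each a Python script; the robot and the scene stay as the last script left them, time stands still between calls to the robot, and variables do not carry over. Pictures are saved under pics/ and viewed, at most 10 in all, crops included, and the job is handed in when it is done.

```bash
mkdir -p pics; ls; cat > h.py <<'E'
import numpy as np, cv2
from plant import ctrl, sensors, optics
def save(n,f):
    im,d=optics.grab_frame(n); cv2.imwrite('pics/'+f+'.png',im[:,:,::-1]); np.save('pics/'+f+'.npy',d); return im,d
def cloud(n,d):
    p=optics.camera_params(n); K=p['mtx']; v,u=np.mgrid[0:384,0:512]
    c=np.stack([(u-K[0,2])/K[0,0]*d,(v-K[1,2])/K[1,1]*d,d],-1)
    return (c-np.array(p['t']).ravel())@np.array(p['R'])
E
python3 - <<'E'
from h import *
a,_=save('top','top0'); b,_=save('scene','sc0')
for n in('top','scene'):
    p=optics.camera_params(n); print(n,-np.array(p['R']).T@np.array(p['t']).ravel(),np.round(p['R'],2).tolist())
print(sensors.read_state()['t'],ctrl.tcp_to_tips)
E
```

```text
pics
top [ 417.68752995  -18.00533663 1299.17503341] [[0.02, -1.0, -0.0], [-0.99, -0.02, -0.1], [0.1, 0.01, -0.99]]
scene [1047.16178848 -188.77493299  679.24873291] [[0.27, 0.96, -0.0], [0.71, -0.2, -0.68], [-0.65, 0.18, -0.73]]
0.1 25.0
```

View pics/top0.png

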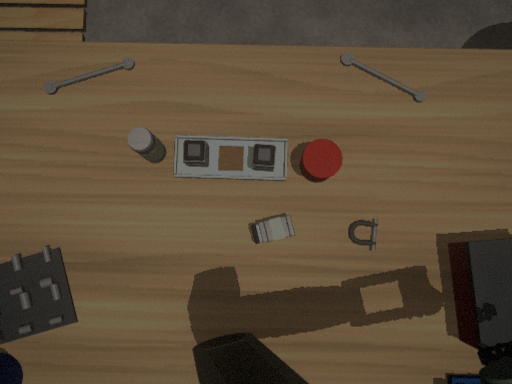

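View pics/sc0.png

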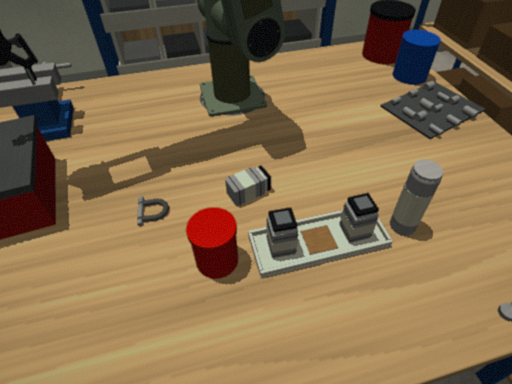

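The vacant place (card) is the middle one, top view (231,158). tin_a and tin_b are at (195,152) and (264,156). The fallen tin is at (274,229) with its lid at (256,233), so the lid points left (+y).

```bash
cat > m.py <<'E'
from h import *
def report(n,d,box):
    P=cloud(n,d); x,y,z=P[...,0],P[...,1],P[...,2]
    R=lambda a:(np.round(a[0],1),np.round(a[1],1),np.round(a[2],1))
    for nm,b in box.items():
        m=(d>0)&(x>b[0])&(x<b[1])&(y>b[2])&(y<b[3])&(z>b[4])&(z<b[5])
        if m.sum()<5: print(n,nm,m.sum()); continue
        q=np.c_[x[m],y[m]].astype(np.float32)
        print(n,nm,m.sum(),'rect',R(cv2.minAreaRect(q)[:2][0]+(0,)),np.round(cv2.minAreaRect(q)[1],1),round(cv2.minAreaRect(q)[2],1),'mean',q.mean(0).round(1),'z',np.percentile(z[m],[5,50,95]).round(1))
E
python3 - <<'E'
from m import *
for n,f,pts in(('top','top0',[(195,152),(264,156),(231,158),(274,229),(257,233),(176,137),(287,180),(142,138),(321,158),(362,234)]),('scene','sc0',[(282,213),(360,202),(320,239),(245,182),(262,175),(425,168),(212,222),(152,210)])):
    P=cloud(n,np.load(f'pics/{f}.npy'))
    for u,v in pts: print(n,u,v,P[v,u].round(0))
for n,f in(('top','top0'),('scene','sc0')):
    report(n,np.load(f'pics/{f}.npy'),{'R':(480,700,-90,-20,95,125),'L':(480,700,50,130,95,125),'fallen':(300,470,-160,0,45,70),'tray':(450,680,-200,200,16,26)})
E
```

```text
top 195 152 [624. 141. 113.]
top 264 156 [618. -29. 108.]
top 231 158 [628.  59.   7.]
top 274 229 [440. -58.  56.]
top 257 233 [429. -15.  50.]
top 176 137 [680. 206.  20.]
top 287 180 [572. -92.   4.]
top 142 138 [641. 255. 188.]
top 321 158 [ 614. -168.  120.]
top 362 234 [ 433. -293.   -2.]
scene 282 213 [613. -26. 110.]
scene 360 202 [629. 138. 111.]
scene 320 239 [630.  61.  10.]
scene 245 182 [454. -66.  54.]
scene 262 175 [438. -19.  50.]
scene 425 168 [640. 256. 187.]
scene 212 222 [ 607. -167.  123.]
scene 152 210 [ 434. -296.    2.]
top R 271 rect (np.float64(620.9), np.float64(-37.3), np.int64(0)) [51.  32.2] 1.1 mean [621.1 -36.3] z [105.7 110.  114.2]
top L 82 rect (np.float64(628.8), np.float64(125.3), np.int64(0)) [ 9.3 47.6] 89.6 mean [629.  125.2] z [102.9 108.6 112.6]
top fallen 821 rect (np.float64(439.0), np.float64(-54.0), np.int64(0)) [ 54.6 103.3] 15.0 mean [438.2 -54.2] z [48.9 54.  58.1]
top tray 633 rect (np.float64(625.3), np.float64(3.2), np.int64(0)) [393.5 110.3] 89.7 mean [614.8  26.2] z [17.  21.3 25.2]
scene R 405 rect (np.float64(623.6), np.float64(-37.4), np.int64(0)) [34.7 51.5] 88.5 mean [627.8 -37.9] z [102.7 110.8 112.8]
scene L 153 rect (np.float64(631.6), np.float64(124.1), np.int64(0)) [11.6 49.3] 89.8 mean [633.9 123.1] z [101.4 108.9 111. ]
scene fallen 693 rect (np.float64(440.9), np.float64(-55.8), np.int64(0)) [ 56.1 105.5] 11.9 mean [442.3 -56.7] z [49.1 54.9 57.1]
scene tray 843 rect (np.float64(565.2), np.float64(-0.1), np.int64(0)) [399.5 229.5] 90.0 mean [604.1 -16.4] z [16.9 22.1 25.1]
```

```bash
cat >> h.py <<'E'
Z=np.array([0,0,1.])
def rot(y,z): y=y/np.linalg.norm(y); z=z/np.linalg.norm(z); return np.stack([np.cross(y,z),y,z],1)
def grasp_rot(tz,f,th,s):   # tz: canister axis, f: approach normal to it, tilted th toward -tz
    z=f*np.cos(th)-tz*np.sin(th); return rot(s*np.cross(tz,f),z)
E
python3 - <<'E'
from h import *
print(np.round(optics.camera_params('wrist')['T_tool_cam'],2).tolist(), optics.camera_params('wrist')['mtx'].tolist())
a=np.radians(13); tz=np.array([-np.sin(a),np.cos(a),0])
for th in (20,30,40,45,50,60):
  for s in(1,-1):
    t=np.radians(th); R1=grasp_rot(tz,-Z,t,s); R2=grasp_rot(Z,np.array([1.,0,0]),t,s)
    g1=np.array([440,-54,27.])-6*R1[:,2]; g2=np.array([628,58,60.])-6*R2[:,2]
    print(th,s,[None if q is None else np.round(q,2).tolist() for q in (ctrl.solve_ik(g1,R1),ctrl.solve_ik(g1+[0,0,150],R1),ctrl.solve_ik(g2,R2),ctrl.solve_ik(g2+[0,0,150],R2))])
for y in ([0,1.,0],[0,-1.,0],[1.,0,0],[-1.,0,0]):
  print(y,ctrl.solve_ik([560,0,380],rot(np.array(y),-Z)))
E
```

```text
[[-0.0, -0.95, -0.33, 84.08], [1.0, -0.0, -0.0, 0.74], [0.0, -0.33, 0.95, -116.98], [0.0, 0.0, 0.0, 1.0]] [[317.4784607065929, 0.0, 252.7881822464149], [0.0, 317.4784607065929, 189.95800216915782], [0.0, 0.0, 1.0]]
20 1 [None, None, [-0.08, 0.59, 2.19, 3.04, 0.86, 1.61], [-0.08, 0.13, 2.23, 2.96, 0.45, 1.7]]
20 -1 [[-0.1, 0.26, 2.08, -0.5, 0.75, 0.03], [-0.1, -0.03, 2.0, -0.38, 1.08, -0.16], [-0.08, 0.59, 2.19, 3.04, 0.86, -1.53], [-0.08, 0.13, 2.23, 2.96, 0.45, -1.44]]
30 1 [[0.01, 0.31, 2.09, -0.77, 0.78, -2.79], None, [-0.08, 0.46, 2.17, 3.01, 0.54, 1.64], [-0.08, 0.06, 2.17, 2.66, 0.14, 2.01]]
30 -1 [[0.01, 0.31, 2.09, -0.77, 0.78, 0.35], [0.01, -0.0, 2.02, -0.59, 1.08, 0.06], [-0.08, 0.46, 2.17, 3.01, 0.54, -1.5], [-0.08, 0.06, 2.17, 2.66, 0.14, -1.14]]
40 1 [[0.11, 0.39, 2.08, -0.99, 0.87, -2.51], None, [-0.07, 0.38, 2.11, 2.9, 0.23, 1.76], [-0.07, 0.03, 2.08, 0.32, 0.17, -1.94]]
40 -1 [[0.11, 0.39, 2.08, -0.99, 0.87, 0.63], [0.11, 0.05, 2.04, -0.8, 1.11, 0.28], [-0.07, 0.38, 2.11, 2.9, 0.23, -1.38], [-0.07, 0.03, 2.08, 0.32, 0.17, 1.2]]
45 1 [[0.16, 0.43, 2.07, -1.08, 0.93, -2
[... 387 characters left out ...]
05, 1.97, 0.1, 0.43, -1.71]]
50 -1 [None, [0.2, 0.14, 2.05, -0.98, 1.17, 0.49], [-0.06, 0.34, 2.03, 0.52, 0.08, 1.01], [-0.06, 0.05, 1.97, 0.1, 0.43, 1.43]]
60 1 [None, None, [-0.06, 0.34, 1.93, 0.09, 0.35, -1.7], [-0.06, 0.1, 1.85, 0.05, 0.68, -1.66]]
60 -1 [None, None, [-0.06, 0.34, 1.93, 0.09, 0.35, 1.44], [-0.06, 0.1, 1.85, 0.05, 0.68, 1.48]]
[0, 1.0, 0] [-1.54543010e-01  1.07885449e-01  1.40307343e+00 -4.44089210e-16
  1.63063378e+00 -1.72533934e+00]
[0, -1.0, 0] [-1.54543010e-01  1.07885449e-01  1.40307343e+00 -4.44089210e-16
  1.63063378e+00  1.41625332e+00]
[1.0, 0, 0] [-1.54543010e-01  1.07885449e-01  1.40307343e+00 -4.44089210e-16
  1.63063378e+00 -1.54543010e-01]
[-1.0, 0, 0] None
```

```bash
cat >> h.py <<'E'
def wgrab(f):
    s=sensors.read_state(); im,d=optics.grab_frame('wrist'); cv2.imwrite(f'pics/{f}.png',cv2.resize(im[:,:,::-1],(768,576)))
    K=optics.camera_params('wrist')['mtx']; T=np.array(optics.camera_params('wrist')['T_tool_cam'])
    v,u=np.mgrid[0:384,0:512]; c=np.stack([(u-K[0,2])/K[0,0]*d,(v-K[1,2])/K[1,1]*d,d],-1)
    P=(c@T[:3,:3].T+T[:3,3])@np.array(s['eef_rot']).T+s['eef_pos']; np.save(f'pics/{f}.npy',P); return im,P
E
python3 - <<'E'
from h import *
ctrl.move_ptp([540,70,320],rot(np.array([1.,0,0]),-Z))
s=sensors.read_state(); print(s['t'],s['eef_pos'])
wgrab('w1')
E
```

```text
2.5417 [540.10416152  69.1545187  319.84059492]
```

View pics/w1.png

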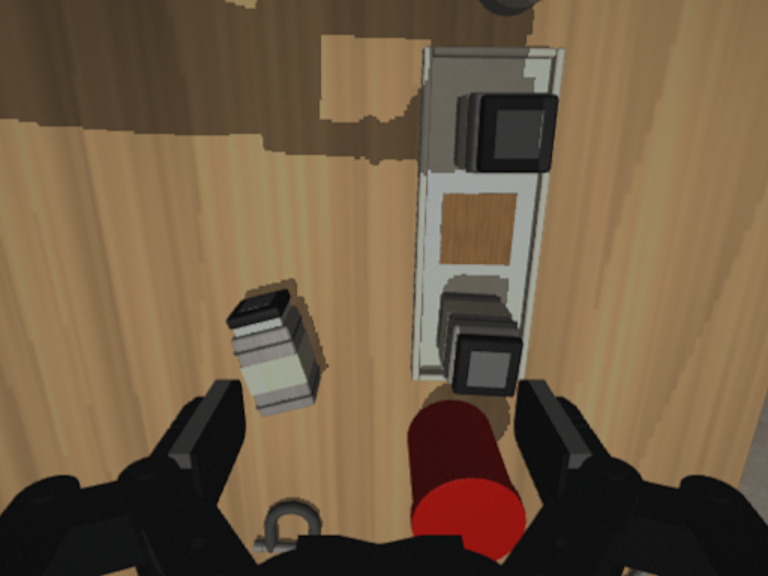

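The wrist view shows the card corners at (442,194), (517,193), (513,266) and (440,264). The lid tops are at (478–558, 93–172) and (452–522, 335–395). The fallen tin spans (230,290) to (320,412), lid end up (+y).

```bash
cat >> h.py <<'E'
def ray(px,z,s):   # px in the 1.5x picture
    p=optics.camera_params('wrist'); K=p['mtx']; T=np.array(p['T_tool_cam']); px=np.array(px)/1.5
    c=np.c_[(px[:,0]-K[0,2])/K[0,0],(px[:,1]-K[1,2])/K[1,1],np.ones(len(px))]
    R=np.array(s['eef_rot']); o=R@T[:3,3]+s['eef_pos']; d=c@T[:3,:3].T@R.T
    return o+d*((z-o[2])/d[:,2])[:,None]
E
python3 - <<'E'
from h import *
s=sensors.read_state()
for n,px,z in(('card',[(442,194),(517,193),(513,266),(440,264)],8),('L',[(480,93),(558,95),(551,172),(478,171)],111),('R',[(457,335),(522,335),(515,395),(452,393)],111),('tray',[(424,47),(564,49),(524,381),(414,379)],22)):
    q=ray(px,z,s)[:,:2]; r=cv2.minAreaRect(q.astype(np.float32)); print(n,q.mean(0).round(1),np.round(r[1],1),round(r[2],1),q.round(0).tolist())
P=np.load('pics/w1.npy').astype(np.float32); x,y,z=np.moveaxis(P,-1,0)
m=(x>380)&(x<500)&(y>-140)&(y<40)&(z>48)&(z<62)
mask=cv2.morphologyEx(m.astype(np.uint8),cv2.MORPH_OPEN,np.ones((3,3)))>0
r=cv2.minAreaRect(P[...,:2][mask]); print(mask.sum(),r,np.median(z[mask]))
for k,mm in (('lidL',(x>580)&(x<680)&(y>110)&(y<180)&(z>95)&(z<125)),('lidR',(x>580)&(x<680)&(y>-70)&(y<10)&(z>95)&(z<125))):
    print(k,P[mm].mean(0),np.median(z[mm]))
E
```

```text
card [630.6  57.6] [68.7 68. ] 0.6 [[596.0, 90.0], [663.0, 91.0], [666.0, 23.0], [597.0, 25.0]]
L [630.  144.3] [48.4 51.5] 89.1 [[604.0, 169.0], [654.0, 168.0], [655.0, 120.0], [606.0, 121.0]]
R [622.4 -25.2] [51.8 49.6] 89.4 [[598.0, 0.0], [647.0, 0.0], [647.0, -52.0], [597.0, -50.0]]
tray [629.7  58.1] [297.6 110.2] 89.5 [[576.0, 207.0], [686.0, 206.0], [683.0, -91.0], [574.0, -89.0]]
2519 ((439.95654296875, -54.558563232421875), (55.56703567504883, 102.99349975585938), 15.186583518981934) 53.109035
lidL [629.9663   145.29276  107.550934] 107.7273
lidR [622.4549   -25.648197 108.284996] 108.71431
```

```bash
cat >> h.py <<'E'
RP=rot(np.array([0,1.,0]),-Z)
def press(x,y,zh=103.,top=190.):
    ctrl.move_l([x,y,zh+25+14],RP,vel=150)
    hit=ctrl.move_l([x,y,zh+25-5],vel=30,threshold=22); s=sensors.read_state()
    print('press',hit,s['eef_pos'].round(1) if hasattr(s['eef_pos'],'round') else s['eef_pos'],np.round(s['force'],1),s['t'])
    ctrl.move_l([x,y,top],vel=150)
E
python3 - <<'E'
from h import *
ctrl.gripper_to(0)
ctrl.move_ptp([630,144.8,200],RP); press(630,144.8)
ctrl.move_l([622.4,-25.4,190],vel=250); press(622.4,-25.4)
ctrl.move_l([560,30,300],vel=250); s=sensors.read_state(); print(s['t'],s['grip_width'])
wgrab('w2')
E
```

```text
press True [631.3 144.9 128.1] [-1.3 -0.2  3.1] 5.7583
press True [623.9 -25.5 128.1] [-0.4  0.5  3.8] 8.1917
9.4583 -0.1072319100652867
```

View pics/w2.png

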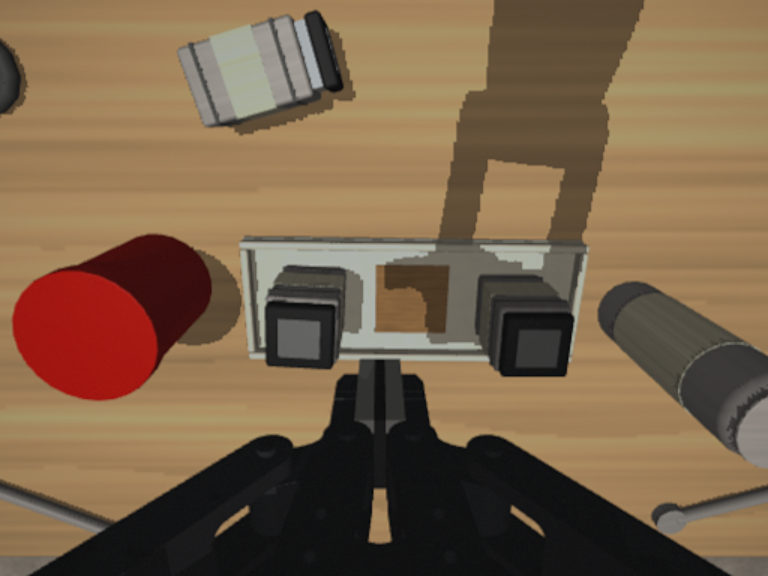

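Both presses stopped at a tip height of 103.1 mm, which is fully home. The picture shows both standing lids seated, and the fallen tin unmoved at (180–340, 12–125). Now the grasp.

```bash
cat >> h.py <<'E'
TH=np.radians(20)
E
python3 - <<'E'
from h import *
P=np.load('pics/w2.npy').astype(np.float32); x,y,z=np.moveaxis(P,-1,0)
m=(x>380)&(x<500)&(y>-140)&(y<40)&(z>48)&(z<62)
mask=cv2.morphologyEx(m.astype(np.uint8),cv2.MORPH_OPEN,np.ones((3,3)))>0
r=cv2.minAreaRect(P[...,:2][mask]); print(r)
a=np.radians(14.8); tz=np.array([-np.sin(a),np.cos(a),0]); c=np.array([440,-54.6,27])
R1=grasp_rot(tz,-Z,TH,-1); g=c+3*tz-6*R1[:,2]
ctrl.gripper_to(80,60)
ctrl.move_ptp(g-110*R1[:,2],R1)
print(np.round(sensors.read_state()['q'],2))
ctrl.move_l(g,vel=120,threshold=15)
s=sensors.read_state(); print(s['t'],s['eef_pos']-g)
ctrl.gripper_to(40,60)
s=sensors.read_state(); print(s['t'],s['grip_width'],s['grasp_force'],np.round(s['force'],1))
for zz in (200,250,300,330): print(zz,ctrl.solve_ik([*g[:2],zz],R1))
E
```

```text
((440.07958984375, -55.686607360839844), (54.79762649536133, 103.61825561523438), 15.173880577087402)
[-0.01  0.03  2.05 -0.4   1.   -0.06]
12.75 [0.60989353 0.04588322 0.5218224 ]
13.1083 53.27810442408933 64.3329405784607 [-1.4  1.5  5.9]
200 [-0.09671097 -0.06151478  1.99075747 -0.36538931  1.11408852 -0.20863626]
250 [-0.09671097 -0.12283225  1.93505946 -0.34800383  1.2237579  -0.2530112 ]
300 [-0.09671097 -0.1687459   1.86895351 -0.33659643  1.32929284 -0.29228196]
330 [-0.09671097 -0.18932535  1.82464819 -0.33203791  1.39058771 -0.31405105]
```

```bash
python3 - <<'E'
from h import *
s=sensors.read_state(); R1=np.array(s['eef_rot']); g=np.array(s['eef_pos'])
ctrl.move_l([g[0],g[1],300],vel=150)
s=sensors.read_state(); print(s['t'],s['grip_width'],np.round(s['force'],1),np.round(s['q'],2))
R2=grasp_rot(Z,np.array([1.,0,0]),TH,-1)
for x in (500,550,630):
  for zz in (190,220,260): print(x,zz,[None if q is None else np.round(q,2).tolist() for q in [ctrl.solve_ik([x,57.8,zz],R2)]])
save('scene','sc3')
E
```

```text
15.0417 53.84389800169723 [-0.3  0.3 -3.6] [-0.1  -0.17  1.87 -0.34  1.33 -0.29]
500 190 [None]
500 220 [None]
500 260 [None]
550 190 [[-0.1, 0.06, 2.4, 2.95, 0.55, -1.44]]
550 220 [[-0.1, -0.05, 2.39, 2.91, 0.44, -1.4]]
550 260 [[-0.1, -0.17, 2.38, 2.8, 0.3, -1.28]]
630 190 [[-0.08, 0.21, 2.22, 2.99, 0.51, -1.46]]
630 220 [[-0.08, 0.12, 2.21, 2.96, 0.42, -1.43]]
630 260 [[-0.08, 0.02, 2.2, 2.89, 0.31, -1.36]]
```

View pics/sc3.png

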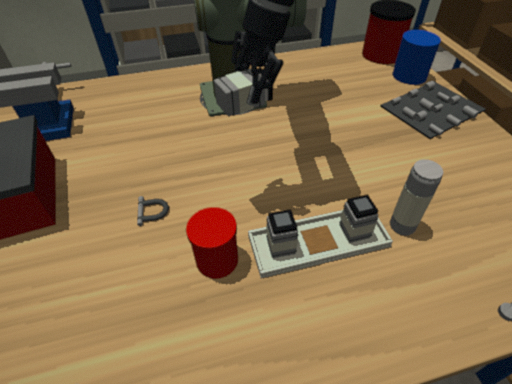

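```bash
python3 - <<'E'
from h import *
R2=grasp_rot(Z,np.array([1.,0,0]),TH,-1); d=6*R2[:,2]
ctrl.move_ptp(np.array([615,57.8,250])-d,R2)
s=sensors.read_state(); print(s['t'],s['grip_width'],s['eef_pos'],np.round(s['q'],2))
ctrl.move_l(np.array([630.3,57.8,135])-d,vel=120)
s=sensors.read_state(); print(s['t'],s['eef_pos'],s['force'])
save('scene','sc4'); save('top','top4')
im=cv2.imread('pics/sc4.png')[100:300,200:440]; im2=cv2.imread('pics/top4.png')[90:230,120:360]
cv2.imwrite('pics/c4.png',np.vstack([cv2.resize(im,None,fx=2,fy=2),cv2.resize(im2,(480,200))]))
E
```

```text
17.8167 53.48800514506308 [609.61963668  57.83009237 252.40740919] [-0.09 -0.    2.25  2.9   0.34 -1.37]
18.9333 [625.20011699  57.78523155 137.99331734] [ 0.06394417 -0.26959611 -3.91734949]
```

View pics/c4.png

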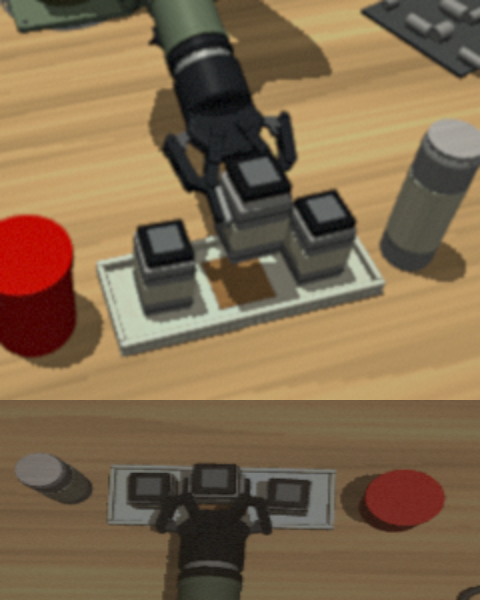

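```bash
python3 - <<'E'
from h import *
P=np.concatenate([cloud(n,np.load(f'pics/{f}.npy'))[np.load(f'pics/{f}.npy')>0] for n,f in(('scene','sc4'),('top','top4'))])
P=P[(P[:,2]>118)&(P[:,0]>530)&(P[:,0]<665)&(P[:,1]>-60)&(P[:,1]<180)]
for x in range(530,665,10):
    q=P[(P[:,0]>=x)&(P[:,0]<x+10)]
    if len(q)>3: print(x,len(q),'y',np.percentile(q[:,1],[0,2,98,100]).round(0),'z',q[:,2].min().round(0),q[:,2].max().round(0))
t=P[(P[:,2]>165)&(P[:,0]>598)]; print(t.mean(0), np.linalg.lstsq(np.c_[t[:,:2]-t[:,:2].mean(0),np.ones(len(t))],t[:,2],rcond=None)[0])
E
```

```text
530 508 y [17. 20. 91. 95.] z 162.0 216.0
540 399 y [-10.  -6. 120. 125.] z 153.0 207.0
550 535 y [-11.  -9. 122. 126.] z 150.0 187.0
560 479 y [-10.  -8. 121. 125.] z 146.0 187.0
570 456 y [ -7.  -6. 120. 123.] z 140.0 180.0
580 338 y [ -6.  -4. 118. 119.] z 139.0 175.0
590 260 y [ -3.  -2. 116. 118.] z 134.0 172.0
600 418 y [ -2.   2. 112. 116.] z 120.0 189.0
610 322 y [17. 17. 95. 98.] z 136.0 191.0
620 322 y [16. 17. 96. 99.] z 134.0 190.0
630 331 y [17. 18. 95. 98.] z 125.0 191.0
640 291 y [20. 24. 82. 90.] z 119.0 189.0
650 726 y [29. 30. 82. 84.] z 118.0 188.0
[633.42585435  55.38861254 182.4084883 ] [-7.91451705e-02  9.16865553e-02  1.82408488e+02]
```

Measured knuckles are ±57 mm at x≈600, which would graze the right neighbour. I'll put the tin down 8 mm nearer the robot and 4 mm left, then regrip shallower and slide it onto centre.

```bash
python3 - <<'E'
from h import *
R2=grasp_rot(Z,np.array([1.,0,0]),TH,-1); d=6*R2[:,2]
p=np.array([622.0,61.8,135])-d
ctrl.move_l(p,vel=60)
ctrl.move_l(p-[0,0,55],vel=80,threshold=10)
hit=ctrl.move_l(p-[0,0,76],vel=25,threshold=8)
s=sensors.read_state(); print(s['t'],hit,s['eef_pos']+d,s['force'],s['wrist_torque'])
wgrab('w5'); save('scene','sc5'); save('top','top5')
im=cv2.imread('pics/sc5.png')[130:300,200:440]; im2=cv2.imread('pics/top5.png')[120:200,120:360]
cv2.imwrite('pics/c5.png',np.vstack([cv2.resize(im,(720,400)),cv2.resize(im2,(720,200))])[:600])
E
```

```text
20.8583 True [622.09040248  61.7286427   62.27866884] [0.52566748 0.09571142 3.81463987] [ 0.21760772 -0.01463918  0.03443011]
```

View pics/c5.png

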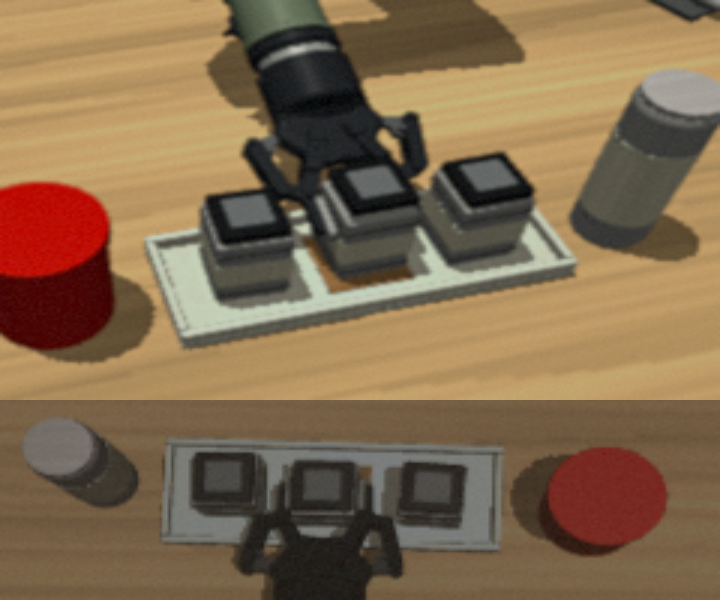

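Seated at the expected height with the neighbours untouched. Next: release, regrip shallow and slide to centre.

```bash
python3 - <<'E'
from h import *
s=sensors.read_state(); p=np.array(s['eef_pos'])
ctrl.gripper_to(59,25)
ctrl.move_l(p+[-15,0,1],vel=60)
ctrl.gripper_to(45,25)
s=sensors.read_state(); print(s['t'],s['grip_width'],s['force'])
hit=ctrl.move_l(p+[-15+8.3,-4,1],vel=30,threshold=15); print(hit)
ctrl.gripper_to(61)
s=sensors.read_state(); print(s['t'],s['eef_pos'],s['force'])
ctrl.move_l(np.array(s['eef_pos'])+[-60,0,10],vel=100)
ctrl.move_l(np.array(sensors.read_state()['eef_pos'])+[10,0,165],vel=200)
ctrl.gripper_to(0)
s=sensors.read_state(); print(s['t'],s['eef_pos'],np.round(s['q'],2))
ctrl.move_ptp([570,50,300],RP)
print(sensors.read_state()['t']); wgrab('w6')
E
```

```text
21.8333 53.89459552218095 [-3.52230819 -0.20019601  2.06539787]
False
22.5333 [609.94790215  57.61685432  65.57312378] [0.03282489 0.20684308 0.10024737]
24.8667 [560.65017212  57.51331898 240.92009806] [-0.1  -0.09  2.36  2.87  0.36 -1.35]
27.3
```

View pics/w6.png

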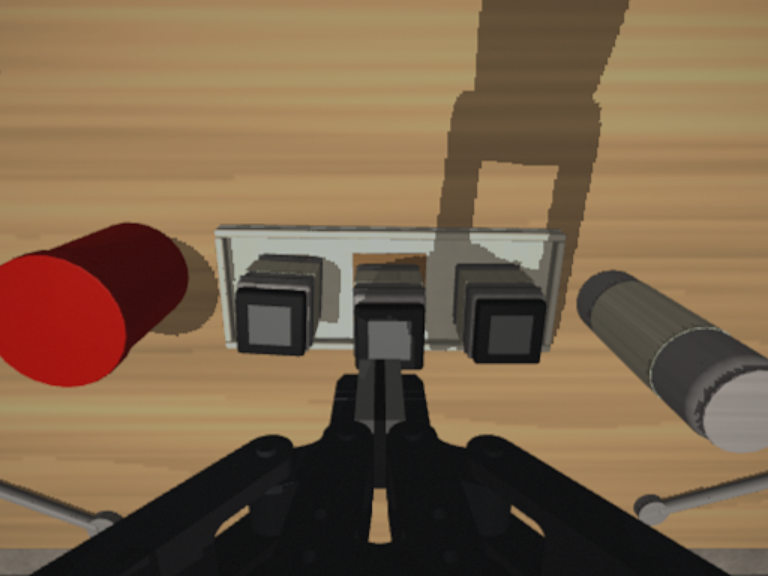

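The three tins stand in the tray. The middle lid top is at about (355–424, 301–369) and still proud.

```bash
python3 - <<'E'
from h import *
s=sensors.read_state()
for n,px,z in(('C',[(357,301),(424,302),(423,369),(355,369)],112),('R',[(239,287),(306,290),(305,355),(236,352)],103),('L',[(475,299),(546,300),(540,363),(472,363)],103)):
    q=ray(px,z,s)[:,:2]; print(n,q.mean(0).round(1),q.round(0).tolist())
c=ray([(357,301),(424,302),(423,369),(355,369)],112,s).mean(0)
ctrl.move_l([c[0],c[1],190],vel=200)
press(c[0],c[1],zh=104,top=200)
ctrl.move_l([560,40,330],vel=250)
save('scene','sc7'); save('top','top7'); _,P=wgrab('w7')
for k,y in(('R',-25),('C',58),('L',145)):
    q=P[(abs(P[...,0]-627)<30)&(abs(P[...,1]-y)<30)&(P[...,2]>85)]; print(k,q.mean(0).round(1),np.median(q[:,2]).round(1))
im=cv2.imread('pics/sc7.png')[130:300,200:440]; im2=cv2.imread('pics/top7.png')[120:200,120:360]
cv2.imwrite('pics/c7.png',np.vstack([cv2.resize(im,(720,400)),cv2.resize(im2,(720,200))]))
E
```

```text
C [628.6  56.9] [[602.0, 34.0], [603.0, 80.0], [655.0, 81.0], [655.0, 32.0]]
R [621.5 -27.5] [[595.0, -48.0], [597.0, -2.0], [648.0, -5.0], [645.0, -55.0]]
L [629.6 142.5] [[604.0, 117.0], [605.0, 167.0], [655.0, 168.0], [655.0, 118.0]]
press False [630.   56.9 128. ] [-5.6  0.2 15.6] 29.375
R [619.5 -27.3 100.4] 102.0
C [626.4  55.8 100.3] 102.1
L [626.6 140.8  99.9] 102.0
```

View pics/c7.png

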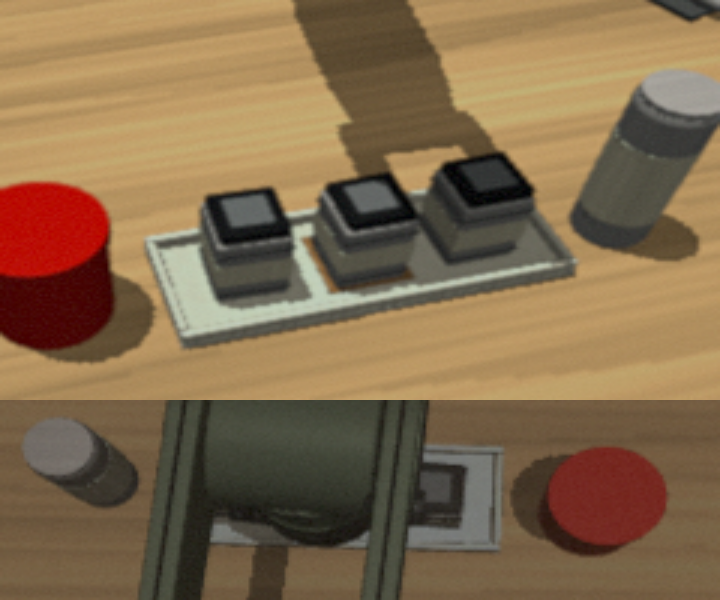

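View pics/w7.png

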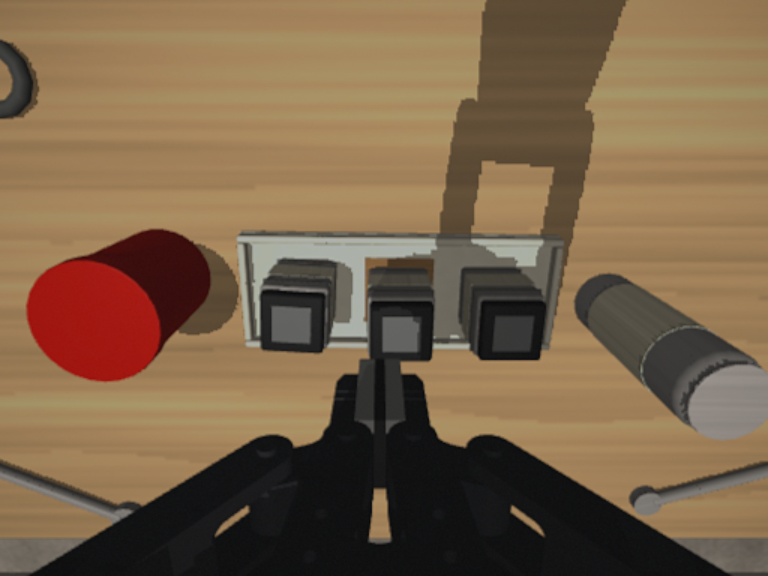

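All three lid tops are level (about 102 mm) and the tin sits on the card, square. Handing in.

```bash
python3 -c "
from h import *
print(ctrl.finish_job(), sensors.read_state()['t'])"
```

```text
the job is handed in; nothing more can be done
the job is handed in; nothing more can be done
```

The job is handed in at about 30 s of robot time: the fallen canister stands on the card, square to the lane and about 2 mm off centre by the camera. All three lids measure level and home, and the other two canisters, spray can and jar look undisturbed; the shackle was only partly in the last view. No verdict came back.

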